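# Roll the edging slips of a copy board flush

### The job

The eight edging slips along the near edge of the pine copy board still stand proud of their groove, and the board sits on a stand locked at a slight sideways slant: take the hand roller from its wooden rest and roll it along the strip with firm, even pressure (no more than about 25 N) until every slip is fully home, flush with the board. Press with the roller only, keep the gripper off the board, and leave the other things on the desk where they are. Then set the roller upright back in its rest.

Things in the scene. Friction and masses are not known exactly. Their poses are not given: they have to be found in the camera images.
- plinth: Fixed foot plate of the copy board's stand. Origin on the desk below the board's centre; y runs along the board's length and the strip, x points from the strip to the board's far edge, z up. Board 120 mm (x) by 240 mm (y), 24 mm thick; on its far edge (x = +60 mm) sits a low clip, up to 28 mm above the board's top. Board top at its centre: see board_low.
- strip_mid (a point): Middle of the edging strip at the flush height it has when the stand is level and at its lowest; plinth coordinates x -45, y 0, z 40 mm, plinth axes. The strip is 30 mm wide, 200 mm long along y, its outer side is the board's near edge; 20 mm of plain board at each end. Run the wheel along its centre line.
- board_low (a point): Centre of the board's top at the stand's lowest setting (plinth x 0, y 0, z 40 mm). The stand is locked firmly at a setting that no pose tells and that must be felt: the board is raised by 0 to 16 mm, and slanted sideways, about the plinth's x axis, by up to 0.08 rad either way. So the flush height is 0 to 16 mm above this in the middle, and up to 8 mm more or less at the ends.
- slip0 (a joint): Rigid press-fit edging slip, 30 mm across the strip, 25 mm along it, centred at plinth y = -87.5 mm. Value in m: 0 standing 5 mm proud, 0.005 home and flush. Slides straight down only, does not spring back; moves only while pushed down with more than its fit friction, 7 to 10 N (differs by slip); at home it meets a hard stop.
- slip1 (a joint): Rigid press-fit edging slip, 30 mm across the strip, 25 mm along it, centred at plinth y = -62.5 mm. Value in m: 0 standing 5 mm proud, 0.005 home and flush. Slides straight down only, does not spring back; moves only while pushed down with more than its fit friction, 7 to 10 N (differs by slip); at home it meets a hard stop.
- slip2 (a joint): Rigid press-fit edging slip, 30 mm across the strip, 25 mm along it, centred at plinth y = -37.5 mm. Value in m: 0 standing 5 mm proud, 0.005 home and flush. Slides straight down only, does not spring back; moves only while pushed down with more than its fit friction, 7 to 10 N (differs by slip); at home it meets a hard stop.
- slip3 (a joint): Rigid press-fit edging slip, 30 mm across the strip, 25 mm along it, centred at plinth y = -12.5 mm. Value in m: 0 standing 5 mm proud, 0.005 home and flush. Slides straight down only, does not spring back; moves only while pushed down with more than its fit friction, 7 to 10 N (differs by slip); at home it meets a hard stop.
- slip4 (a joint): Rigid press-fit edging slip, 30 mm across the strip, 25 mm along it, centred at plinth y = 12.5 mm. Value in m: 0 standing 5 mm proud, 0.005 home and flush. Slides straight down only, does not spring back; moves only while pushed down with more than its fit friction, 7 to 10 N (differs by slip); at home it meets a hard stop.
- slip5 (a joint): Rigid press-fit edging slip, 30 mm across the strip, 25 mm along it, centred at plinth y = 37.5 mm. Value in m: 0 standing 5 mm proud, 0.005 home and flush. Slides straight down only, does not spring back; moves only while pushed down with more than its fit friction, 7 to 10 N (differs by slip); at home it meets a hard stop.
- slip6 (a joint): Rigid press-fit edging slip, 30 mm across the strip, 25 mm along it, centred at plinth y = 62.5 mm. Value in m: 0 standing 5 mm proud, 0.005 home and flush. Slides straight down only, does not spring back; moves only while pushed down with more than its fit friction, 7 to 10 N (differs by slip); at home it meets a hard stop.
- slip7 (a joint): Rigid press-fit edging slip, 30 mm across the strip, 25 mm along it, centred at plinth y = 87.5 mm. Value in m: 0 standing 5 mm proud, 0.005 home and flush. Slides straight down only, does not spring back; moves only while pushed down with more than its fit friction, 7 to 10 N (differs by slip); at home it meets a hard stop.
- roller: Loose hand roller, 0.3 to 0.5 kg, upright in its rest. Origin at the lowest point of the wheel, z up through the handle. Wheel of hard rubber, 40 mm diameter, 24 mm wide, axle along y at z = 20 mm: it rolls along its own x axis (the tool is the same turned half round). Above the wheel a steel cross plate 36 mm (x) by 78 mm (y), z 44 to 50 mm.
- roller_grip (a point): Grip point of the roller, on its z axis 84 mm above its origin, roller axes. The upright wooden handle block is 24 mm (x) by 40 mm (y), z from 50 to 106 mm above the roller's origin; grip it from above across the 24 mm (fingers closing along the roller's x, the rolling direction).
- wheel (a joint): Turn of the roller's wheel on its axle in rad, 0 at the start, free turning, unlimited either way; 1 rad is 20 mm rolled. Pressed on the centre of a slip the wheel meets the corner of the proud next slip before the first is home; on the outer half of an end slip (6 mm from its outer end) it stays clear. Rolling on pushes each next slip down by its corner.
- rest: Fixed dark wooden rest of the roller, left or right of the board; foot 76 (x) by 104 mm (y), origin at its underside centre. Upright walls at y = +-33 mm (8 mm thick, tops at z = 52 mm) carry the roller's cross plate; wheel and cheeks (41 mm over the axle) hang in the 58 mm gap between them. Low end walls at x = +-31 mm, tops at z = 26 mm.
- rest_home (a point): Where the roller's origin is when it is home in the rest: 8 mm above the rest's origin, rest axes. The roller's x axis then lies along the rest's x axis, either way round.
- pencil_case: Bystander: wooden pencil case, 60 x 190 x 42 mm, loose, origin at its underside centre. It stands on the other side of the board from the rest.
- bowl: Bystander: grey ceramic bowl, 120 mm across, 45 mm high, with two erasers in it, loose, beyond the board.
- steel_cup: Bystander: stainless steel cup, 72 mm across, 85 mm high, loose, beyond the board.
- eraser: Bystander: white eraser, 50 x 22 x 13 mm, loose, on the desk between the robot and the strip.
- steel_rule: Bystander: steel rule, 240 x 30 x 4 mm, loose, lying at the far side beyond the board.
Not all that is in view belongs to the job. Leave any blue or yellow look-alike of the rest alone.

How it is judged (in metres and radians):
On the way, in this order (a step that is already met when the one before it is completed fails the run):
1. the roller is lifted out of its rest (z of roller in the frame of rest above 0.05 m), for 0.1 s.
2. the roller rolls along the strip under pressure (its wheel has turned by more than 2.5 rad, 50 mm, while pressing with more than 4 N) (contact force between roller and plinth above 4 N and (value of joint wheel above 2.5 rad or value of joint wheel below -2.5 rad)), for 0.04 s.
3. all eight slips are pressed home, within 1 mm of flush (value of joint each of slip0, slip1, slip2, slip3, slip4, slip5, slip6, slip7 above 0.004 m), for 0.1 s.
At the end, for the whole second after the job is handed in: All eight slips within 1 mm of fully home (joint above 0.004 m), and the roller back in its rest: within 10 mm of the rest's centre each way, 4 mm of its home height, upright within 0.1 rad, released and at rest (all of step 3 and x of roller in the frame of rest between -0.01 and 0.01 m and y of roller in the frame of rest between -0.01 and 0.01 m and z of roller in the frame of rest between 0.004 and 0.012 m and angle between roller's own z axis and vertical below 0.1 rad and linear speed of roller below 0.02 m/s); the robot touches nothing.
It fails at once if the roller presses on the board or strip with more than 30 N (contact force between roller and plinth above 30 N).
It fails at once if the fingers or the arm touch the board or the strip (contact force between any of the fingers, the arm and plinth above 1 N).
It fails at once if a bystander is moved by more than 20 mm (distance of any of pencil_case, bowl, steel_cup, eraser, steel_rule from where it was at the start of the episode above 0.02 m).
It also fails if it takes over 69 s, if anything falls off the work surface, if the arm or the gripper's body presses on something with over 40 N, if the wrist force passes 120 N, or if a joint passes its speed limit or range.

### The arm

A 6-joint arm with a two-finger parallel gripper is mounted at the origin on the work surface. World frame = base frame: x ahead of the robot, y to its left, z up, the work surface at z = 0. Lengths are in mm, angles in degrees, forces in N, time in s.
With the tool pointing down it reaches from about 300 to 850 mm from the base axis. Payload 4.2 kg.
Tool frame: the origin (TCP) lies midway between the tips of the shut fingers; the grasp point (between the pads) lies 19 mm behind it; z points along the fingers, y is the direction in which the jaws open and shut (so a half turn about z gives the same grasp; the last joint's range is limited). The gripper opens to 91 mm and grips with 3 to 60 N. Pads are 32 mm wide; open, the fingers measure 118 mm over their backs; the gripper's body (76 mm by 178 mm) begins 60 mm behind the grasp point.
Start: joints at [69.385, 18.312, 89.639, -0, 72.044, -1.146], TCP at [191.65, 542.138, 213.976] pointing down, gripper open.
Joint ranges: [-177.97, 177.97], [-48.28, 115.42], [12.27, 149.76], [-77.06, 257.06], [2.81, 150.46], [-146.56, 146.56]. Speed limits (degrees/s): [147.25, 147.25, 180, 180, 180, 180].

### API

Orientations are given as [roll, pitch, yaw] about the fixed x, y, z axes, in that order (R = Rz(yaw) Ry(pitch) Rx(roll)).
In Python, from workcell import env gives the robot as it stands.
- The arm moves only by the shell command python3 -m jog 'ROWS' [FORCE]. ROWS is JSON, a list of rows, each an object of numbers: "dx", "dy", "dz": the shift along the world's x, y, z in m; "wx", "wy", "wz": the turn, a rotation vector about the world's x, y, z in rad; "grip": the gripper's target within -1 to 1 (shut at 1, half-way at 0, fully open at -1). In form: [{"dx": .., "dy": .., "dz": .., "wx": .., "wy": .., "wz": .., "grip": ..}, ...]. A call has 1 to 10 rows; each row shifts and turns the commanded pose from where the row before left it; what a row does not reach is not made up. A row lasts 1/10 s, in which the tool goes at most 50 mm and 8.59 degrees, less where a joint would pass 70% of its speed; a pose out of reach is approached as far as the arm can. A call with a gripper value outside its range is refused whole. The fingers move at their own pace and stop on an object; FORCE is the grip in N (left out, the last holds). Time passes only in rows, so rows that do not move let the fingers close. It gives the time, the measured TCP pose, the force and the opening at its end, in the units of the state.
- env.state(): the state, without advancing time (a new reading comes with each control period).
- env.grab_frame(name): name is "side" or "top"; returns the picture (420x560x3 uint8, red, green, blue); there is no depth.
- env.get_calibration(name): a dict with "fx", "fy", "cx", "cy" (pixels), "R" (3x3) and "t" (3): a world point X has camera coordinates R X + t. Camera axes: x right, y down, z forward; pixel columns grow to the right and rows downward; lengths in mm; the calibration is good to about 2 mm. A picture is of the moment at which its call begins. get_calibration takes no time and is no camera call.
- env.job_done(): hands the job in, once; it reports no verdict.
The state is a dict: "time_s": time; "qpos": joint angles; "qvel": joint speeds; "effort": joint torques, N m; "ee_pos": TCP position; "ee_rot": TCP orientation; "force": force on the tool from outside, world axes, zero at the start; "torque": the same for the moment, N m; "gripper_width": finger opening in mm.
Only numpy, scipy, OpenCV 4.12 (cv2) and the standard library are available. Lean on these libraries where they do the work, as an engineer would, in place of code of your own. Each camera call takes 0.05 s, during which the arm holds its last target. There are 200 camera calls.

## Working session

There is one attempt and no reset: what is moved stays moved. The work goes in short steps, Python scripts to look and compute and a shell command to move; the robot and the scene stay as the last step left them, time stands still between calls to the robot, and variables do not carry over. Pictures are saved under pics/ and viewed, about 8 in all and at most 12, crops included, and the job is handed in when it is done.

```bash
ls; mkdir -p pics
python3 - <<'E'
from workcell import env
import cv2,numpy as np
for n in("top","side"):
    cv2.imwrite(f"pics/{n}0.png",env.grab_frame(n)[:,:,::-1])
    c=env.get_calibration(n);print(n,c)
print(env.state())
E
```

```text
pics
top {'fx': 445.2132690364881, 'fy': 445.2132690364881, 'cx': 281.65316425958275, 'cy': 216.02077820460846, 'R': array([[-0.02508022, -0.99961481,  0.01188361],
       [-0.98160795,  0.02237453, -0.18959222],
       [ 0.1892533 , -0.01642006, -0.981791  ]]), 't': array([  89.30575732,  507.01056983, 1165.06276567])}
side {'fx': 514.3043100501307, 'fy': 514.3043100501307, 'cx': 284.2946500297317, 'cy': 207.28350348717993, 'R': array([[-0.98110751, -0.19205777, -0.0232782 ],
       [-0.08812979,  0.55079816, -0.82997261],
       [ 0.17222428, -0.81224085, -0.55731821]]), 't': array([ 507.94988169,   77.13051185, 1657.16977636])}
{'time_s': 0.1, 'qpos': array([ 6.93837323e+01,  1.83489324e+01,  8.96989869e+01, -1.81345770e-03,
        7.20435531e+01, -1.14559414e+00]), 'qvel': array([-0.06425995, -0.04445077, -0.10491729, -0.07341296,  0.06798824,
        0.01387648]), 'effort': array([ 2.08845355e-03, -4.13331199e+01, -2.32509130e+01,  7.31201191e-02,
        4.22121864e-02, -7.91343200e-05]), 'ee_pos': array([191.51051067, 541.69833501, 213.1976911 ]), 'ee_rot': array([-1.79908511e+02, -1.04925668e-04,  1.60529887e+02]), 'force': array([-0.1104852 , -0.24458126, -0.43466037]), 'torque': array([-0.00402549,  0.01981996,  0.02651697]), 'gripper_width': 91.07293580397643}
```

View pics/top0.png

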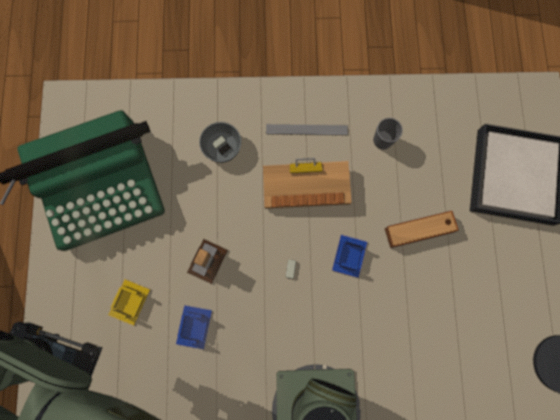

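View pics/side0.png

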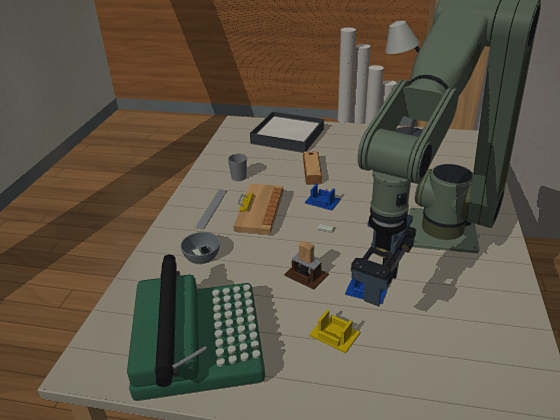

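Rest candidates in the top view are dark brown (208,260), yellow (130,302), blue (194,327) and blue (350,256). The dark brown one holds the roller and fits the description, so I'll confirm it in a crop. The board is at (307,185) with the strip on its lower edge.

Run:
```python
import cv2,numpy as np
a=cv2.imread("pics/top0.png");b=cv2.imread("pics/side0.png")
r=lambda i,x,y,w,h,s:cv2.resize(i[y:y+h,x:x+w],None,fx=s,fy=s,interpolation=cv2.INTER_CUBIC)
c=np.zeros((600,800,3),np.uint8)
c[:300,:300]=r(a,178,230,60,60,5)     # top rest, 5x
c[:300,300:800]=r(a,257,150,100,60,5) # top board, 5x
c[300:,:300]=r(b,277,230,60,60,5)     # side rest, 5x
c[300:,300:660]=r(b,225,172,72,60,5)  # side board 5x
cv2.imwrite("pics/crop0.png",c)
```

```text
(no output)
```

View pics/crop0.png

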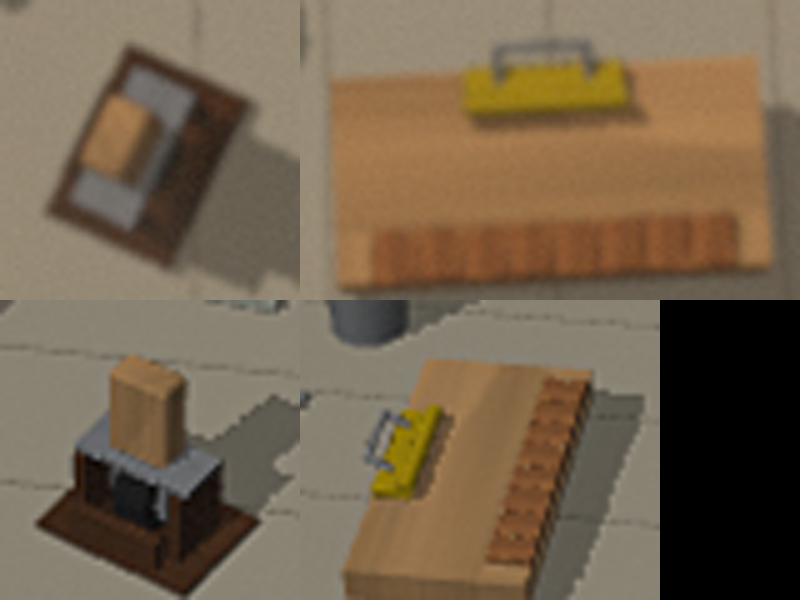

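The crop confirms it: the dark rest holds the roller, with foot corners in the top view at (204,239), (228,251), (212,284) and (187,272). Top-view board corners are at (263,166), (348,161), (351,203) and (265,208). Next I'll fit both poses to their known sizes in both views.

```bash
cat > h.py <<'E'
from workcell import env
import numpy as np
from scipy.spatial.transform import Rotation as Ro
from scipy.optimize import least_squares
C={n:env.get_calibration(n) for n in("top","side")}
def proj(n,X):
    c=C[n];p=np.atleast_2d(X)@c["R"].T+c["t"];return np.c_[c["fx"]*p[:,0]/p[:,2]+c["cx"],c["fy"]*p[:,1]/p[:,2]+c["cy"]]
def pose(x,y,yaw,P,z=0,slant=0):
    return Ro.from_euler("z",yaw).apply(Ro.from_euler("x",slant).apply(P))+[x,y,z]
E
python3 - <<'E'
from h import *
tr=lambda L:np.array(L)/5
fx=np.array([[-38,52],[38,52],[38,-52],[-38,-52]]);hx=np.array([[-12,20],[12,20],[12,-20],[-12,-20]])
F=np.c_[fx,np.full(4,6.)];H=np.c_[hx,np.full(4,114.)]
tf=tr([(130,45),(250,103),(172,268),(47,212)])+[178,230];th=tr([(117,95),(158,112),(128,182),(80,170)])+[178,230]
sf=tr([(35,222),(262,222),(185,297)])+[277,230];sh=tr([(110,70),(140,57),(187,78),(160,88)])+[277,230]
def res(p):
    f=pose(*p,F);h=pose(*p,H)
    return np.vstack([proj("top",f)-tf,proj("top",h)-th,proj("side",f[[0,2,3]])-sf,proj("side",h)-sh]).ravel()
r=least_squares(res,[330,230,-0.4],loss="soft_l1");print("rest",r.x,np.degrees(r.x[2]),res(r.x).round(1).reshape(-1,2).tolist())
B=np.array([[60,120],[60,-120],[-60,-120],[-60,120]]);B=np.c_[B,np.zeros(4)]
S=np.array([[60,-120,0],[-60,-120,0],[60,120,0],[-30,100,5]])
tb=tr([(30,80),(455,57),(472,267),(40,290)])+[257,150];sb=tr([(125,60),(292,72),(45,275),(187,262)])+[225,172]
def rb(p):
    return np.vstack([proj("top",pose(*p[:3],B,*p[3:])-0)-tb,proj("side",pose(*p[:3],S,*p[3:]))-sb]).ravel()
r=least_squares(rb,[500,0,0,48,0],loss="soft_l1");print("board",r.x,np.degrees(r.x[2]),rb(r.x).round(1).reshape(-1,2).tolist())
p=r.x
print("strip mid",pose(*p[:3],[[-45,0,0],[-45,-94,0],[-45,94,0]]))
E
```

```text
rest [394.61826603 282.82356497  10.53540673] 603.6343410756776 [[0.2, -0.5], [0.7, -0.6], [-0.5, 0.8], [-0.3, 0.2], [-0.5, -0.8], [-0.2, -0.2], [-1.3, 0.2], [-0.3, -1.4], [1.0, -0.5], [0.0, -0.6], [0.5, -1.0], [-0.1, 0.0], [-1.1, -1.6], [1.2, -0.7], [1.6, 1.7]]
board [ 5.99225299e+02  5.18333245e+00  1.94686803e-02  3.85115342e+01
 -7.05857284e-02] 1.115473213723803 [[-0.0, 0.2], [0.3, -0.3], [0.1, -0.5], [-0.5, -0.3], [0.6, 0.2], [0.3, 0.2], [0.0, 0.1], [0.2, -0.1]]
strip mid [[554.23382687   4.30729718   0.        ]
 [556.06376722 -89.674889     0.        ]
 [552.40388653  98.28948335   0.        ]]
```

```bash
python3 -m jog '[{"dx":0.025,"dy":-0.032,"wz":-0.015,"grip":-1},{"dx":0.025,"dy":-0.032,"wz":-0.015},{"dx":0.025,"dy":-0.032,"wz":-0.015},{"dx":0.025,"dy":-0.032,"wz":-0.015},{"dx":0.025,"dy":-0.032,"wz":-0.015},{"dx":0.025,"dy":-0.032,"wz":-0.015},{"dx":0.025,"dy":-0.032,"wz":-0.015,"dz":-0.03},{"dx":0.028,"dy":-0.035,"wz":-0.015,"dz":-0.03},{},{}]'
python3 - <<'E'
from h import *
import cv2
a=env.grab_frame("side");b=env.grab_frame("top")
r=lambda i,u,v:cv2.resize(i[v-45:v+45,u-45:u+45,::-1],(400,400),interpolation=cv2.INTER_CUBIC)
cv2.imwrite("pics/p1.png",np.hstack([r(a,307,250),r(b,205,260)]));s=env.state();print(s['time_s'],s['ee_pos'],s['ee_rot'],s['force'])
E
```

```text
invalid input
```

```bash
python3 -m jog '[{"dx":0.025,"dy":-0.032,"dz":0,"wx":0,"wy":0,"wz":-0.015,"grip":-1},{"dx":0.025,"dy":-0.032,"dz":0,"wx":0,"wy":0,"wz":-0.015,"grip":-1},{"dx":0.025,"dy":-0.032,"dz":0,"wx":0,"wy":0,"wz":-0.015,"grip":-1},{"dx":0.025,"dy":-0.032,"dz":0,"wx":0,"wy":0,"wz":-0.015,"grip":-1},{"dx":0.025,"dy":-0.032,"dz":0,"wx":0,"wy":0,"wz":-0.015,"grip":-1},{"dx":0.025,"dy":-0.032,"dz":0,"wx":0,"wy":0,"wz":-0.015,"grip":-1},{"dx":0.025,"dy":-0.032,"dz":-0.03,"wx":0,"wy":0,"wz":-0.015,"grip":-1},{"dx":0.028,"dy":-0.035,"dz":-0.03,"wx":0,"wy":0,"wz":-0.015,"grip":-1},{"dx":0,"dy":0,"dz":0,"wx":0,"wy":0,"wz":0,"grip":-1}]'
python3 - <<'E'
from h import *
import cv2
a=env.grab_frame("side");b=env.grab_frame("top")
r=lambda i,u,v:cv2.resize(i[v-45:v+45,u-45:u+45,::-1],(400,400),interpolation=cv2.INTER_CUBIC)
cv2.imwrite("pics/p1.png",np.hstack([r(a,307,250),r(b,205,260)]));s=env.state();print(s['time_s'],s['ee_pos'],s['ee_rot'],s['force'])
E
```

```text
time_s: 1.0
ee_pos: [392.2, 281.1, 152.9]
ee_rot: [-179.6, -0.1, 153.4]
force: [-1.8, 0.1, -0.0]
gripper_width: 91.0
1.1 [392.30976411 285.32909027 155.83536777] [-1.79928191e+02 -7.92493368e-02  1.53521237e+02] [0.18079324 0.66517246 0.97227832]
```

View pics/p1.png

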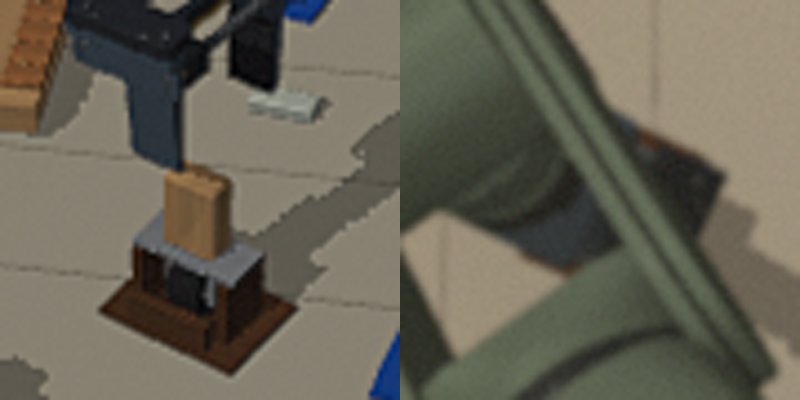

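Run:
```python
from h import *
s=env.state();p=s['ee_pos'];a=np.radians(s['ee_rot'][2]-90);u=np.array([np.cos(a),np.sin(a),0])
print(s['time_s'],p,np.degrees(a))
for X in(p,p+50*u,p-50*u,[394.6,282.8,114],[394.6,282.8,155]):print(proj("side",X).round(1))
```

```text
1.1 [392.30976411 285.32909027 155.83536777] 63.5212365485287
[[307.9 233. ]]
[[297.1 242.1]]
[[318.3 224.3]]
[[307.2 244.5]]
[[307.2 232.6]]
```

```bash
python3 -m jog '[{"dx":0,"dy":0,"dz":-0.02,"wx":0,"wy":0,"wz":0,"grip":-1},{"dx":0,"dy":0,"dz":-0.03,"wx":0,"wy":0,"wz":0,"grip":-1},{"dx":0,"dy":0,"dz":-0.02,"wx":0,"wy":0,"wz":0,"grip":-1},{"dx":0,"dy":0,"dz":-0.01,"wx":0,"wy":0,"wz":0,"grip":-1},{"dx":0,"dy":0,"dz":0,"wx":0,"wy":0,"wz":0,"grip":-1},{"dx":0,"dy":0,"dz":0,"wx":0,"wy":0,"wz":0,"grip":1},{"dx":0,"dy":0,"dz":0,"wx":0,"wy":0,"wz":0,"grip":1},{"dx":0,"dy":0,"dz":0,"wx":0,"wy":0,"wz":0,"grip":1},{"dx":0,"dy":0,"dz":0,"wx":0,"wy":0,"wz":0,"grip":1},{"dx":0,"dy":0,"dz":0,"wx":0,"wy":0,"wz":0,"grip":1}]' 50
python3 -m jog '[{"dx":0,"dy":0,"dz":0,"wx":0,"wy":0,"wz":0,"grip":1},{"dx":0,"dy":0,"dz":0,"wx":0,"wy":0,"wz":0,"grip":1},{"dx":0,"dy":0,"dz":0,"wx":0,"wy":0,"wz":0,"grip":1},{"dx":0,"dy":0,"dz":0,"wx":0,"wy":0,"wz":0,"grip":1}]'
```

```text
time_s: 2.1
ee_pos: [392.5, 286.1, 76.8]
ee_rot: [180.0, 0.0, 153.6]
force: [0.4, 0.2, 0.4]
gripper_width: 53.6
time_s: 2.5
ee_pos: [392.7, 286.4, 76.5]
ee_rot: [179.9, 0.0, 153.6]
force: [1.3, -0.1, 1.1]
gripper_width: 23.7
```

```bash
python3 -m jog '[{"dx":0,"dy":0,"dz":0.01,"wx":0,"wy":0,"wz":0,"grip":1},{"dx":0,"dy":0,"dz":0.02,"wx":0,"wy":0,"wz":0,"grip":1},{"dx":0,"dy":0,"dz":0.04,"wx":0,"wy":0,"wz":0,"grip":1},{"dx":0,"dy":0,"dz":0.04,"wx":0,"wy":0,"wz":0,"grip":1},{"dx":0,"dy":0,"dz":0.02,"wx":0,"wy":0,"wz":0,"grip":1},{"dx":0,"dy":0,"dz":0,"wx":0,"wy":0,"wz":0,"grip":1},{"dx":0,"dy":0,"dz":0,"wx":0,"wy":0,"wz":0,"grip":1}]'
python3 -m jog '[{"dx":0.016,"dy":-0.037,"dz":0,"wx":0,"wy":0,"wz":0.048,"grip":1},{"dx":0.016,"dy":-0.037,"dz":0,"wx":0,"wy":0,"wz":0.048,"grip":1},{"dx":0.016,"dy":-0.037,"dz":0,"wx":0,"wy":0,"wz":0.048,"grip":1},{"dx":0.016,"dy":-0.037,"dz":0,"wx":0,"wy":0,"wz":0.048,"grip":1},{"dx":0.016,"dy":-0.037,"dz":0,"wx":0,"wy":0,"wz":0.048,"grip":1},{"dx":0.016,"dy":-0.037,"dz":0,"wx":0,"wy":0,"wz":0.048,"grip":1},{"dx":0.016,"dy":-0.037,"dz":0,"wx":0,"wy":0,"wz":0.048,"grip":1},{"dx":0.016,"dy":-0.037,"dz":0,"wx":0,"wy":0,"wz":0.048,"grip":1},{"dx":0.016,"dy":-0.037,"dz":0,"wx":0,"wy":0,"wz":0.048,"grip":1},{"dx":0.016,"dy":-0.037,"dz":0,"wx":0,"wy":0,"wz":0.048,"grip":1}]'
python3 -m jog '[{"dx":0,"dy":0,"dz":-0.03,"wx":0,"wy":0,"wz":0,"grip":1},{"dx":0,"dy":0,"dz":-0.025,"wx":0,"wy":0,"wz":0,"grip":1},{"dx":0,"dy":0,"dz":0,"wx":0,"wy":0,"wz":0,"grip":1},{"dx":0,"dy":0,"dz":0,"wx":0,"wy":0,"wz":0,"grip":1},{"dx":0,"dy":0,"dz":0,"wx":0,"wy":0,"wz":0,"grip":1}]'
python3 - <<'E'
from h import *
import cv2
a=env.grab_frame("side");b=env.grab_frame("top")
cv2.imwrite("pics/top2.png",b[:,:,::-1])
r=lambda i,u,v:cv2.resize(i[v-45:v+45,u-45:u+45,::-1],(400,400),interpolation=cv2.INTER_CUBIC)
cv2.imwrite("pics/p2.png",np.hstack([r(a,262,200),r(b,330,185)]));s=env.state();print(s['time_s'],s['ee_pos'],s['ee_rot'],s['force'],s['torque'])
E
```

```text
time_s: 3.2
ee_pos: [391.5, 285.4, 205.7]
ee_rot: [-179.9, -0.0, 153.7]
force: [0.3, -1.3, -5.4]
gripper_width: 23.7
time_s: 4.2
ee_pos: [551.2, -85.4, 203.6]
ee_rot: [179.9, -0.3, -178.7]
force: [0.6, 1.2, -3.1]
gripper_width: 23.7
time_s: 4.7
ee_pos: [553.0, -83.8, 152.2]
ee_rot: [-180.0, 0.1, -178.8]
force: [0.3, 0.4, -3.6]
gripper_width: 23.3
4.8 [553.14076638 -83.81701209 152.71385856] [-1.79977659e+02  1.38007563e-01 -1.78807407e+02] [ 0.52461332  0.69262769 -4.16488982] [0.02808084 0.0286772  0.01638323]
```

View pics/p2.png

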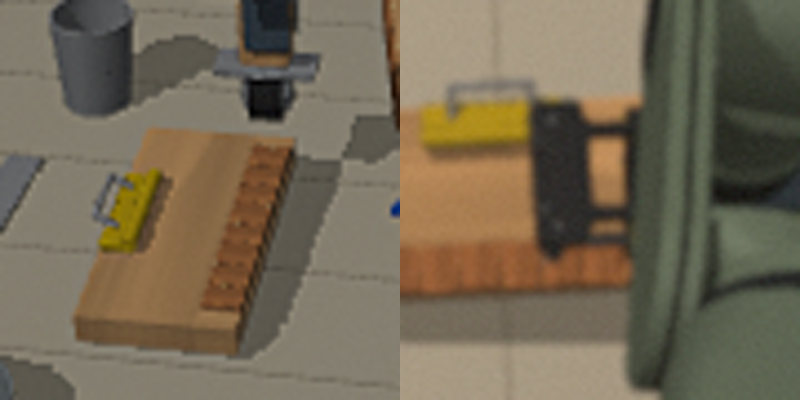

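Run:
```python
from h import *
for d in(-3,0,3,6):
    X=np.array([553.1+d,-83.8,152.7-68.5]);print(d,proj("side",X),proj("side",X+[39,18,44]),proj("side",X+[-39,18,44]))
k=90/400;o=[217,155]
print("seen bottom",np.array([265,119])*k+o,"plate near-front corners",np.array([218,66])*k+o,np.array([318,74])*k+o)
B=np.array([[60,120],[60,-120],[-60,-120],[-60,120]]);B=np.c_[B,np.zeros(4)]
S=np.array([[60,-120,0],[-60,-120,0],[60,120,0],[-60,120,0],[-30,-100,5],[-30,100,5]])
tb=np.array([(30,80),(455,57),(472,267),(40,290)])/5+[257,150];sb=np.array([(150,128),(295,140),(77,318),(240,332),(258,145),(203,308)])*k+o
def rb(p):
    return np.vstack([proj("top",pose(*p[:3],B,*p[3:]))-tb,proj("side",pose(*p[:3],S,*p[3:]))-sb]).ravel()
for lo in(20,40):
    r=least_squares(rb,[600,5,.02,48,0],loss="soft_l1",bounds=([0,-100,-1,lo,-.08],[900,100,1,60,.08]))
    p=r.x;print(p,r.cost,rb(p).round(1).tolist());print(pose(*p[:3],[[-45,0,0],[-45,-94,0],[-45,94,0]],*p[3:]).round(1))
```

```text
-3 [[279.18280599 181.9344213 ]] [[266.45781944 172.5858065 ]] [[289.10629446 174.36284228]]
0 [[278.33078144 181.86513752]] [[265.59370353 172.51800658]] [[288.22868671 174.29398376]]
3 [[277.47925316 181.79589409]] [[264.73010032 172.45024688]] [[287.35160371 174.22516642]]
6 [[276.62822072 181.72669099]] [[263.86700934 172.38252737]] [[286.47504499 174.15639021]]
seen bottom [276.625 181.775] plate near-front corners [266.05 169.85] [288.55 171.65]
[ 5.98271901e+02  5.18917615e+00  1.85505630e-02  3.98885277e+01
 -6.69466964e-02] 0.774975874402529 [-0.0, 0.3, 0.4, -0.1, 0.2, -0.2, -0.5, -0.1, 0.1, 0.2, 0.6, -0.1, -0.1, 0.1, -0.1, 0.2, -0.6, 0.2, 0.2, -0.4]
[[553.3   4.4  39.9]
 [555.  -89.4  46.2]
 [551.5  98.1  33.6]]
[ 5.98245036e+02  5.23857717e+00  1.85197284e-02  4.00000000e+01
 -6.69991295e-02] 0.7763741889830302 [-0.1, 0.3, 0.4, -0.1, 0.1, -0.2, -0.5, -0.1, 0.1, 0.1, 0.6, -0.2, -0.1, 0.1, -0.1, 0.1, -0.6, 0.2, 0.2, -0.4]
[[553.3   4.4  40. ]
 [555.  -89.4  46.3]
 [551.5  98.2  33.7]]
```

```bash
python3 -m jog '[{"dx":0.0005,"dy":-0.0055,"dz":-0.015,"wx":0,"wy":0,"wz":0,"grip":1},{"dx":0,"dy":0,"dz":-0.008,"wx":0,"wy":0,"wz":0,"grip":1},{"dx":0,"dy":0,"dz":0,"wx":0,"wy":0,"wz":0,"grip":1},{"dx":0,"dy":0,"dz":0,"wx":0,"wy":0,"wz":0,"grip":1},{"dx":0,"dy":0,"dz":0,"wx":0,"wy":0,"wz":0,"grip":1}]'
for i in 1 2; do python3 -m jog '[{"dx":0,"dy":0,"dz":-0.001,"wx":0,"wy":0,"wz":0,"grip":1},{"dx":0,"dy":0,"dz":-0.001,"wx":0,"wy":0,"wz":0,"grip":1},{"dx":0,"dy":0,"dz":0,"wx":0,"wy":0,"wz":0,"grip":1}]'; done
```

```text
time_s: 5.3
ee_pos: [553.4, -89.4, 129.2]
ee_rot: [-180.0, 0.1, -178.8]
force: [-0.0, -0.1, -3.7]
gripper_width: 23.7
time_s: 5.6
ee_pos: [552.8, -89.4, 126.4]
ee_rot: [180.0, -0.0, -178.8]
force: [-0.8, -0.5, -3.9]
gripper_width: 23.8
time_s: 5.9
ee_pos: [552.8, -89.5, 124.3]
ee_rot: [180.0, -0.0, -178.8]
force: [1.0, 0.3, -4.8]
gripper_width: 23.7
```

```bash
for i in 1 2 3; do python3 -m jog '[{"dx":0,"dy":0,"dz":-0.0005,"wx":0,"wy":0,"wz":0,"grip":1},{"dx":0,"dy":0,"dz":-0.0005,"wx":0,"wy":0,"wz":0,"grip":1},{"dx":0,"dy":0,"dz":0,"wx":0,"wy":0,"wz":0,"grip":1}]' | sed -n '2p;4p'; done
```

```text
ee_pos: [552.8, -89.5, 123.4]
force: [0.5, 0.4, -4.0]
ee_pos: [552.8, -89.5, 122.4]
force: [-0.2, -0.2, -3.7]
ee_pos: [552.8, -89.5, 121.3]
force: [0.4, -0.1, -2.8]
```

```bash
for i in 1 2 3; do python3 -m jog '[{"dx":0,"dy":0,"dz":-0.0005,"wx":0,"wy":0,"wz":0,"grip":1},{"dx":0,"dy":0,"dz":-0.0005,"wx":0,"wy":0,"wz":0,"grip":1},{"dx":0,"dy":0,"dz":0,"wx":0,"wy":0,"wz":0,"grip":1}]' | sed -n '2p;4p'; done
```

```text
ee_pos: [552.8, -89.5, 120.4]
force: [0.0, -0.1, -3.7]
ee_pos: [553.0, -89.5, 119.9]
force: [-1.8, -0.1, 0.3]
ee_pos: [553.0, -89.6, 119.0]
force: [-1.1, 0.5, 4.4]
```

```bash
for i in 1 2 3 ; do python3 -m jog '[{"dx":0,"dy":0,"dz":-0.0005,"wx":0,"wy":0,"wz":0,"grip":1},{"dx":0,"dy":0,"dz":-0.0005,"wx":0,"wy":0,"wz":0,"grip":1},{"dx":0,"dy":0,"dz":0,"wx":0,"wy":0,"wz":0,"grip":1}]' | sed -n '2p;4p'; done
```

```text
ee_pos: [553.0, -89.5, 117.5]
force: [-2.2, -0.1, 3.4]
ee_pos: [553.0, -89.5, 116.4]
force: [-2.4, 0.3, 3.0]
ee_pos: [552.9, -89.5, 115.4]
force: [-1.6, -0.5, 3.6]
```

```bash
for i in 1 2 3 ; do python3 -m jog '[{"dx":0,"dy":0,"dz":-0.0005,"wx":0,"wy":0,"wz":0,"grip":1},{"dx":0,"dy":0,"dz":0,"wx":0,"wy":0,"wz":0,"grip":1},{"dx":0,"dy":0,"dz":0,"wx":0,"wy":0,"wz":0,"grip":1}]' | sed -n '2p;4p'; done
```

```text
ee_pos: [552.9, -89.5, 114.9]
force: [-0.0, 0.0, 3.2]
ee_pos: [553.0, -89.5, 114.7]
force: [-1.2, 0.6, 4.6]
ee_pos: [553.0, -89.5, 114.6]
force: [-2.2, 0.1, 7.5]
```

```bash
python3 -m jog '[{"dx":0,"dy":0,"dz":-0.0006,"wx":0,"wy":0,"wz":0,"grip":1},{"dx":0,"dy":0,"dz":-0.0004,"wx":0,"wy":0,"wz":0,"grip":1},{"dx":0,"dy":0,"dz":0,"wx":0,"wy":0,"wz":0,"grip":1}]' | sed -n '2p;4p'
python3 -m jog '[{"dx":0,"dy":0.002,"dz":-0.0001,"wx":0,"wy":0,"wz":0,"grip":1},{"dx":0,"dy":0.002,"dz":-0.0001,"wx":0,"wy":0,"wz":0,"grip":1},{"dx":0,"dy":0,"dz":0,"wx":0,"wy":0,"wz":0,"grip":1}]' | sed -n '2p;4p'
```

```text
ee_pos: [553.0, -89.5, 114.3]
force: [-3.2, 0.8, 12.0]
ee_pos: [553.0, -85.3, 114.1]
force: [-3.1, 1.4, 11.2]
```

```bash
for i in 1 2; do python3 -m jog '[{"dx":0,"dy":0.002,"dz":-0.0002,"wx":0,"wy":0,"wz":0,"grip":1},{"dx":-0.0001,"dy":0.002,"dz":-0.0002,"wx":0,"wy":0,"wz":0,"grip":1},{"dx":0,"dy":0.002,"dz":-0.0001,"wx":0,"wy":0,"wz":0,"grip":1}]' | sed -n '2p;4p';done
```

```text
ee_pos: [552.9, -80.2, 113.9]
force: [-4.2, -3.1, 13.4]
ee_pos: [552.9, -76.4, 113.7]
force: [-3.1, -5.9, 12.9]
```

```bash
for i in 1 2; do python3 -m jog '[{"dx":0,"dy":0.002,"dz":-0.0002,"wx":0,"wy":0,"wz":0,"grip":1},{"dx":-0.0001,"dy":0.002,"dz":-0.0002,"wx":0,"wy":0,"wz":0,"grip":1},{"dx":0,"dy":0.002,"dz":-0.0001,"wx":0,"wy":0,"wz":0,"grip":1},{"dx":0,"dy":0.002,"dz":-0.0001,"wx":0,"wy":0,"wz":0,"grip":1}]' | sed -n '2p;4p';done
```

```text
ee_pos: [552.8, -65.7, 112.9]
force: [-3.5, 0.3, 13.3]
ee_pos: [552.6, -57.5, 112.4]
force: [-4.3, 0.6, 14.9]
```

```bash
for i in 1 2 3; do python3 -m jog '[{"dx":0,"dy":0.002,"dz":-0.0001,"wx":0,"wy":0,"wz":0,"grip":1},{"dx":-0.0001,"dy":0.002,"dz":-0.0001,"wx":0,"wy":0,"wz":0,"grip":1},{"dx":0,"dy":0.002,"dz":-0.0001,"wx":0,"wy":0,"wz":0,"grip":1},{"dx":0,"dy":0.002,"dz":-0.0001,"wx":0,"wy":0,"wz":0,"grip":1}]' | sed -n '2p;4p';done
```

```text
ee_pos: [552.6, -51.7, 112.2]
force: [-3.9, -4.9, 15.2]
ee_pos: [552.6, -41.6, 111.5]
force: [-4.3, 0.1, 13.2]
ee_pos: [552.4, -33.4, 111.0]
force: [-4.0, -0.4, 12.6]
```

```bash
for i in 1 2 3; do python3 -m jog '[{"dx":0,"dy":0.002,"dz":-0.0001,"wx":0,"wy":0,"wz":0,"grip":1},{"dx":-0.0001,"dy":0.002,"dz":-0.0002,"wx":0,"wy":0,"wz":0,"grip":1},{"dx":0,"dy":0.002,"dz":-0.0001,"wx":0,"wy":0,"wz":0,"grip":1},{"dx":0,"dy":0.002,"dz":-0.0002,"wx":0,"wy":0,"wz":0,"grip":1}]' | sed -n '2p;4p';done
```

```text
ee_pos: [552.4, -28.0, 110.8]
force: [-4.7, -6.7, 14.7]
ee_pos: [552.4, -17.9, 110.0]
force: [-4.2, -0.1, 13.9]
ee_pos: [552.2, -9.3, 109.5]
force: [-4.2, 0.4, 15.7]
```

```bash
for i in 1 2 3; do python3 -m jog '[{"dx":0,"dy":0.002,"dz":-0.0001,"wx":0,"wy":0,"wz":0,"grip":1},{"dx":-0.0001,"dy":0.002,"dz":-0.0001,"wx":0,"wy":0,"wz":0,"grip":1},{"dx":0,"dy":0.002,"dz":-0.0001,"wx":0,"wy":0,"wz":0,"grip":1},{"dx":0,"dy":0.002,"dz":-0.0002,"wx":0,"wy":0,"wz":0,"grip":1}]' | sed -n '2p;4p';done
```

```text
ee_pos: [552.1, -3.5, 109.2]
force: [-4.0, -6.6, 16.7]
ee_pos: [552.1, 6.0, 108.5]
force: [-3.1, -0.2, 15.3]
ee_pos: [552.0, 14.7, 108.0]
force: [-3.3, 0.5, 15.3]
```

```bash
for i in 1 2 3; do python3 -m jog '[{"dx":0,"dy":0.002,"dz":-0.0001,"wx":0,"wy":0,"wz":0,"grip":1},{"dx":-0.0001,"dy":0.002,"dz":-0.0001,"wx":0,"wy":0,"wz":0,"grip":1},{"dx":0,"dy":0.002,"dz":-0.0001,"wx":0,"wy":0,"wz":0,"grip":1},{"dx":0,"dy":0.002,"dz":-0.0002,"wx":0,"wy":0,"wz":0,"grip":1}]' | sed -n '2p;4p';done
```

```text
ee_pos: [552.0, 20.7, 107.7]
force: [-4.4, -7.5, 16.7]
ee_pos: [551.9, 29.6, 107.1]
force: [-4.1, -0.8, 15.3]
ee_pos: [551.8, 38.8, 106.4]
force: [-4.0, 0.5, 15.0]
```

```bash
for i in 1 2 3; do python3 -m jog '[{"dx":0,"dy":0.002,"dz":-0.0001,"wx":0,"wy":0,"wz":0,"grip":1},{"dx":-0.0001,"dy":0.002,"dz":-0.0001,"wx":0,"wy":0,"wz":0,"grip":1},{"dx":0,"dy":0.002,"dz":-0.0001,"wx":0,"wy":0,"wz":0,"grip":1},{"dx":0,"dy":0.002,"dz":-0.0002,"wx":0,"wy":0,"wz":0,"grip":1}]' | sed -n '2p;4p';done
```

```text
ee_pos: [551.7, 45.4, 106.0]
force: [-2.6, -5.0, 15.6]
ee_pos: [551.6, 53.9, 105.5]
force: [-3.9, -1.0, 15.2]
ee_pos: [551.5, 62.9, 104.8]
force: [-3.8, -0.7, 13.1]
```

```bash
for i in 1 2 3; do python3 -m jog '[{"dx":0,"dy":0.002,"dz":-0.0001,"wx":0,"wy":0,"wz":0,"grip":1},{"dx":-0.0001,"dy":0.002,"dz":-0.0001,"wx":0,"wy":0,"wz":0,"grip":1},{"dx":0,"dy":0.002,"dz":-0.0001,"wx":0,"wy":0,"wz":0,"grip":1},{"dx":0,"dy":0.002,"dz":-0.0002,"wx":0,"wy":0,"wz":0,"grip":1}]' | sed -n '2p;4p';done
```

```text
ee_pos: [551.4, 70.0, 104.4]
force: [-3.1, -5.2, 15.0]
ee_pos: [551.4, 77.3, 103.9]
force: [-3.3, -2.7, 14.0]
ee_pos: [551.2, 86.9, 103.2]
force: [-2.6, 0.4, 12.7]
```

```bash
python3 -m jog '[{"dx":0,"dy":0.002,"dz":-0.0002,"wx":0,"wy":0,"wz":0,"grip":1},{"dx":-0.0001,"dy":0.002,"dz":-0.0002,"wx":0,"wy":0,"wz":0,"grip":1},{"dx":0,"dy":0.002,"dz":-0.0002,"wx":0,"wy":0,"wz":0,"grip":1},{"dx":0,"dy":0.002,"dz":-0.0002,"wx":0,"wy":0,"wz":0,"grip":1},{"dx":0,"dy":0.002,"dz":-0.0001,"wx":0,"wy":0,"wz":0,"grip":1},{"dx":0,"dy":0,"dz":-0.0001,"wx":0,"wy":0,"wz":0,"grip":1},{"dx":0,"dy":0,"dz":0,"wx":0,"wy":0,"wz":0,"grip":1}]' 
python3 -m jog '[{"dx":0,"dy":0,"dz":0.01,"wx":0,"wy":0,"wz":0,"grip":1},{"dx":0,"dy":0,"dz":0.03,"wx":0,"wy":0,"wz":0,"grip":1},{"dx":0,"dy":0,"dz":0.03,"wx":0,"wy":0,"wz":0,"grip":1},{"dx":0,"dy":0,"dz":0.03,"wx":0,"wy":0,"wz":0,"grip":1},{"dx":0,"dy":0,"dz":0,"wx":0,"wy":0,"wz":0,"grip":1},{"dx":0,"dy":0,"dz":0,"wx":0,"wy":0,"wz":0,"grip":1}]'
python3 - <<'E'
from h import *
import cv2
a=env.grab_frame("side");b=cv2.imread("pics/side0.png")[:,:,::-1]
r=lambda i,u,v:cv2.resize(i[v-40:v+40,u-40:u+40,::-1],(400,400),interpolation=cv2.INTER_CUBIC)
cv2.imwrite("pics/p3.png",np.hstack([r(a,262,205),r(a,262,145)]));s=env.state();print(s['time_s'],s['ee_pos'],s['ee_rot'],s['force'])
E
```

```text
time_s: 19.4
ee_pos: [551.0, 97.3, 102.5]
ee_rot: [179.9, 0.1, -178.9]
force: [-3.2, 1.1, 14.1]
gripper_width: 23.7
time_s: 20.0
ee_pos: [550.0, 96.4, 199.3]
ee_rot: [-180.0, -0.1, -178.8]
force: [-0.8, 0.0, -4.5]
gripper_width: 23.8
20.05 [549.30536598  96.27769962 198.33909727] [-179.97254825   -0.22425028 -178.84240513] [-0.36128764  0.47411257 -3.72929907]
```

View pics/p3.png

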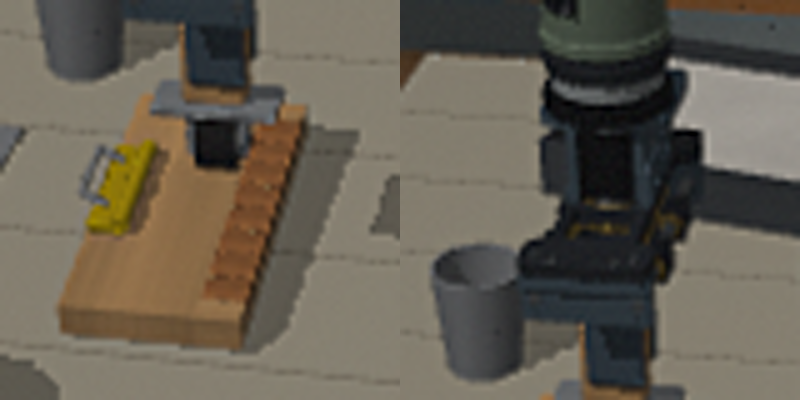

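```bash
python3 -m jog '[{"dx":-0.0196,"dy":0.0237,"dz":0,"wx":0,"wy":0,"wz":-0.0602,"grip":1},{"dx":-0.0196,"dy":0.0237,"dz":0,"wx":0,"wy":0,"wz":-0.0602,"grip":1},{"dx":-0.0196,"dy":0.0237,"dz":0,"wx":0,"wy":0,"wz":-0.0602,"grip":1},{"dx":-0.0196,"dy":0.0237,"dz":0,"wx":0,"wy":0,"wz":-0.0602,"grip":1},{"dx":-0.0196,"dy":0.0237,"dz":0,"wx":0,"wy":0,"wz":-0.0602,"grip":1},{"dx":-0.0196,"dy":0.0237,"dz":0,"wx":0,"wy":0,"wz":-0.0602,"grip":1},{"dx":-0.0196,"dy":0.0237,"dz":0,"wx":0,"wy":0,"wz":-0.0602,"grip":1},{"dx":-0.0196,"dy":0.0237,"dz":0,"wx":0,"wy":0,"wz":-0.0602,"grip":1},{"dx":0,"dy":0,"dz":0,"wx":0,"wy":0,"wz":0,"grip":1},{"dx":0,"dy":0,"dz":0,"wx":0,"wy":0,"wz":0,"grip":1}]' 
python3 -m jog '[{"dx":0,"dy":0,"dz":-0.02,"wx":0,"wy":0,"wz":0,"grip":1},{"dx":0,"dy":0,"dz":-0.02,"wx":0,"wy":0,"wz":0,"grip":1},{"dx":0,"dy":0,"dz":0,"wx":0,"wy":0,"wz":0,"grip":1},{"dx":0,"dy":0,"dz":0,"wx":0,"wy":0,"wz":0,"grip":1},{"dx":0,"dy":0,"dz":0,"wx":0,"wy":0,"wz":0,"grip":1}]'
```

```text
time_s: 21.05
ee_pos: [392.7, 285.7, 198.7]
ee_rot: [-179.8, -0.1, 153.7]
force: [0.6, -0.2, -4.2]
gripper_width: 23.7
time_s: 21.55
ee_pos: [394.7, 286.1, 161.3]
ee_rot: [179.9, 0.0, 153.5]
force: [0.5, -0.6, -3.5]
gripper_width: 24.1
```

```bash
python3 -m jog '[{"dx":-0.0015,"dy":0.0003,"dz":-0.02,"wx":0,"wy":0,"wz":0,"grip":1},{"dx":0,"dy":0,"dz":-0.015,"wx":0,"wy":0,"wz":0,"grip":1},{"dx":0,"dy":0,"dz":0,"wx":0,"wy":0,"wz":0,"grip":1},{"dx":0,"dy":0,"dz":0,"wx":0,"wy":0,"wz":0,"grip":1},{"dx":0,"dy":0,"dz":0,"wx":0,"wy":0,"wz":0,"grip":1},{"dx":0,"dy":0,"dz":0,"wx":0,"wy":0,"wz":0,"grip":1}]'
python3 - <<'E'
from h import *
import cv2
a=env.grab_frame("side")
r=lambda i,u,v:cv2.resize(i[v-40:v+40,u-40:u+40,::-1],(400,400),interpolation=cv2.INTER_CUBIC)
cv2.imwrite("pics/p4.png",r(a,307,255));print(env.state()['ee_pos'])
E
```

```text
time_s: 22.15
ee_pos: [392.9, 286.8, 126.6]
ee_rot: [179.9, 0.1, 153.6]
force: [-0.3, 0.6, -4.9]
gripper_width: 24.0
[392.76290497 286.7312213  126.40998983]
```

View pics/p4.png

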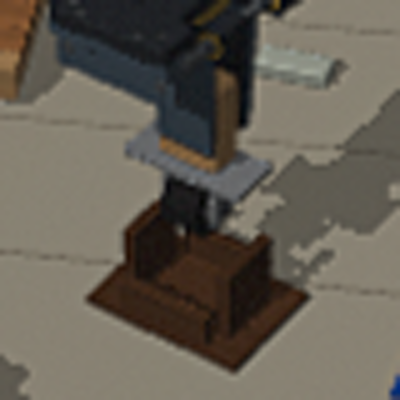

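The roller hangs centred over the gap, with the wheel at crop (190,215) between the walls at (140,245) and (250,285). I'll lower it.

```bash
python3 -m jog '[{"dx":0,"dy":0,"dz":-0.015,"wx":0,"wy":0,"wz":0,"grip":1},{"dx":0,"dy":0,"dz":-0.015,"wx":0,"wy":0,"wz":0,"grip":1},{"dx":0,"dy":0,"dz":-0.01,"wx":0,"wy":0,"wz":0,"grip":1},{"dx":0,"dy":0,"dz":-0.006,"wx":0,"wy":0,"wz":0,"grip":1},{"dx":0,"dy":0,"dz":0,"wx":0,"wy":0,"wz":0,"grip":1},{"dx":0,"dy":0,"dz":0,"wx":0,"wy":0,"wz":0,"grip":1}]'
for i in 1 2 3; do python3 -m jog '[{"dx":0,"dy":0,"dz":-0.001,"wx":0,"wy":0,"wz":0,"grip":1},{"dx":0,"dy":0,"dz":0,"wx":0,"wy":0,"wz":0,"grip":1},{"dx":0,"dy":0,"dz":0,"wx":0,"wy":0,"wz":0,"grip":1}]' | sed -n '2p;4p';done
```

```text
time_s: 22.8
ee_pos: [392.6, 286.7, 79.9]
ee_rot: [180.0, 0.0, 153.6]
force: [0.9, 0.6, -3.8]
gripper_width: 24.0
ee_pos: [392.4, 286.5, 78.8]
force: [-0.2, 0.1, -3.6]
ee_pos: [392.2, 286.4, 77.5]
force: [-0.2, -0.2, -4.2]
ee_pos: [392.3, 286.4, 76.6]
force: [-0.1, 0.4, -2.8]
```

Touching at about 76.5, the same height as at pick-up. One small press, then release.

```bash
python3 -m jog '[{"dx":0,"dy":0,"dz":-0.0005,"wx":0,"wy":0,"wz":0,"grip":1},{"dx":0,"dy":0,"dz":0,"wx":0,"wy":0,"wz":0,"grip":1}]'
python3 -m jog '[{"dx":0,"dy":0,"dz":0,"wx":0,"wy":0,"wz":0,"grip":-1},{"dx":0,"dy":0,"dz":0,"wx":0,"wy":0,"wz":0,"grip":-1},{"dx":0,"dy":0,"dz":0,"wx":0,"wy":0,"wz":0,"grip":-1},{"dx":0,"dy":0,"dz":0,"wx":0,"wy":0,"wz":0,"grip":-1},{"dx":0,"dy":0,"dz":0,"wx":0,"wy":0,"wz":0,"grip":-1},{"dx":0,"dy":0,"dz":0,"wx":0,"wy":0,"wz":0,"grip":-1},{"dx":0,"dy":0,"dz":0,"wx":0,"wy":0,"wz":0,"grip":-1},{"dx":0,"dy":0,"dz":0,"wx":0,"wy":0,"wz":0,"grip":-1}]'
python3 -m jog '[{"dx":0,"dy":0,"dz":0.01,"wx":0,"wy":0,"wz":0,"grip":-1},{"dx":0,"dy":0,"dz":0.03,"wx":0,"wy":0,"wz":0,"grip":-1},{"dx":0,"dy":0,"dz":0.04,"wx":0,"wy":0,"wz":0,"grip":-1},{"dx":0,"dy":0,"dz":0.04,"wx":0,"wy":0,"wz":0,"grip":-1},{"dx":-0.03,"dy":0.03,"dz":0.03,"wx":0,"wy":0,"wz":0,"grip":-1},{"dx":-0.03,"dy":0.03,"dz":0.03,"wx":0,"wy":0,"wz":0,"grip":-1},{"dx":-0.03,"dy":0.03,"dz":0,"wx":0,"wy":0,"wz":0,"grip":-1},{"dx":-0.03,"dy":0.03,"dz":0,"wx":0,"wy":0,"wz":0,"grip":-1},{"dx":-0.03,"dy":0.03,"dz":0,"wx":0,"wy":0,"wz":0,"grip":-1},{"dx":0,"dy":0,"dz":0,"wx":0,"wy":0,"wz":0,"grip":-1}]'
python3 - <<'E'
from h import *
import cv2
a=env.grab_frame("side");b=env.grab_frame("top")
r=lambda i,u,v:cv2.resize(i[v-40:v+40,u-40:u+40,::-1],(400,400),interpolation=cv2.INTER_CUBIC)
cv2.imwrite("pics/p5.png",np.hstack([r(a,307,255),r(a,262,205)]));print(env.state()['force'])
E
```

```text
time_s: 23.9
ee_pos: [392.3, 286.4, 76.5]
ee_rot: [180.0, 0.0, 153.6]
force: [-0.7, -0.8, 2.3]
gripper_width: 23.6
time_s: 24.7
ee_pos: [392.3, 286.4, 76.1]
ee_rot: [180.0, 0.0, 153.6]
force: [0.3, 0.7, 0.2]
gripper_width: 84.6
time_s: 25.7
ee_pos: [241.4, 436.9, 254.5]
ee_rot: [179.9, -0.1, 153.9]
force: [0.6, -0.9, 0.5]
gripper_width: 91.3
[-0.31085715  0.15909777  0.82461476]
```

View pics/p5.png

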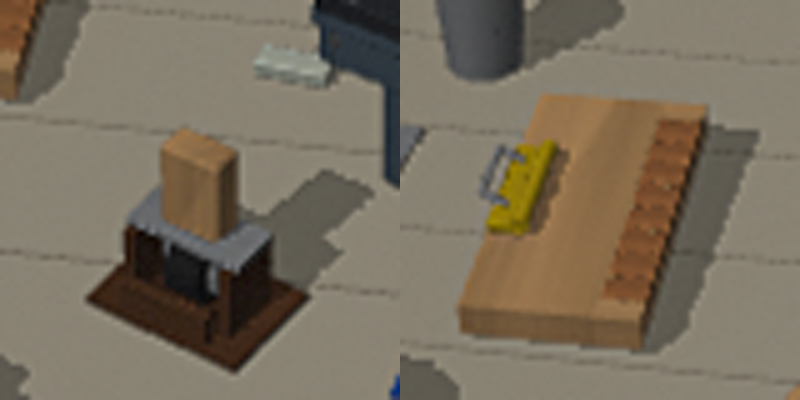

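The roller is back in its rest: the handle's top-left corner is at crop (160,145), where it stood at the start. The strip runs level with the board. Handing in.

```bash
python3 -c "
from workcell import env
print(env.job_done())"
```

```text
the job is handed in; nothing more can be done
None
```

The roller went once along the whole strip, from the higher −y end to the +y end, and is now back upright in its rest. I handed the job in at about 26 s; no verdict was reported.

- **Pressing:** where I read it, the roller pressed with about 15–21 N, including its own weight. I only read the force at the end of each short move. The wheel height fell in a nearly straight line, about 0.063 mm per mm, and strayed from it by no more than about 0.3 mm. That fits all eight slips being home on a board slanted about −0.06 rad.
- **Strip:** the last picture shows it flush with the board, but at that resolution it could not show a step of under 1 mm. I made no second pass.
- **Roller:** it came to rest at a tool height of 76.5 mm, the same as at pick-up, within 0.5 mm sideways. In the picture it stands where it did at the start.
- **Gripper and bystanders:** the fingers are open and clear, with nothing pressing on the tool. The eraser, and the edges of the cup and the steel rule in view, look unmoved. I did not look again at the bowl and pencil case, but the arm stayed well away from them.
- **Unexplained reading:** a steady sideways force of 3–4 N showed while pressing. It caused no visible drift.

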